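# Find the heavy side of a sieve shaker's eccentric drum by feel and hold it down

### The job

The blue drum on the green bearing pedestal is the drive of our sieve shaker; an eccentric weight is closed up inside it, and it has to be at the bottom before the other half of the coupling goes on. Turn the drum by its coupling pins at least a quarter of a turn from where it stands, feel which side is the heavy one, then bring the heavy side to the bottom. Finish while still holding the drum, at rest with its heavy side straight down (within 20 degrees or so), and leave the coupling half, the hand tools and the marker lying where they are.

Things in the scene. Friction and masses are not known exactly. Their poses are not given: they have to be found in the camera images.
- drive_stand: green bearing pedestal on a grey base plate (190 x 150 x 12 mm), fixed. Origin on the worktop; x axis along the shaft, from the drum's pin side to the back (away from the robot at yaw 0), z up. The shaft is level, at y = 0, 125 mm above the worktop. The pedestal is behind the drum, x = 35 to 81 mm, 165 mm high; a small belt pulley is behind it.
- drum: closed blue drum, 152 mm in diameter, 40 mm thick, that turns without end either way on the level shaft. Origin on the shaft in mid-drum, at x = -4 mm, z = 125 mm in the stand's frame; x axis along the shaft as the stand's. Four equal round steel pins, 13 mm thick, stand out of its flat front (-x side), every 90 degrees on a circle of 60 mm radius. Pin 1 is on the drum's +z side.
- pin1 (a point): the place to grip pin 1 (red paint dot beside it on the drum's front): a point on the pin's axis, 60 mm from the shaft, 45 mm before the drum's origin (x = -45 mm in its frame); axes as the drum's. Each pin stands 43 mm clear of the front (x = -20 to -63 mm). Any pin can be pinched at this x from above while within 50 degrees of the top of its circle.
- hub (a point): middle of the hub on the drum's front, on the shaft (the hub has 22 mm radius, 7 mm proud). The drum holds one hidden eccentric weight, the eccentric: to the eye alike all round, it is heavy on one side, at any angle to the pins, different each time; no reading tells where. The heavy side starts at least 40 degrees away from the bottom.
- seal (a point): the black rubber shaft seal on the pedestal's front face, on the shaft. It drags with 0.40 N m either way (about 7 N at a pin). The weight pulls with 0.27 to 0.37 N m when level with the shaft (4.5 to 6 N at a pin), not at all when straight up or down. So the drum stays wherever it is left; it turns easily while the weight goes down, stiffly while it goes up.
- coupling_half: the other half of the coupling, a bright steel disc 152 mm across and 26 mm high with four rubber-lined holes, lying loose on the worktop; origin at the centre of its underside. Leave it alone
- hex_key: steel hex key, 88 mm long, lying on the worktop; leave it alone
- screwdriver: red-handled screwdriver, 180 mm long, lying on the worktop; leave it alone
- marker: white marker pen with a black cap, 136 mm long, lying on the worktop; leave it alone

How it is judged:
By the outcome, as a careful person would: the job done as asked, in the order asked, and still so for the second after the job is handed in, while the arm keeps its last pose, push and grip.
It also fails if it takes over 72 s, if anything falls off the work surface, if the arm or the gripper's body presses on something with over 40 N, if the wrist force passes 120 N, or if a joint passes its speed limit or range.

### The arm

A 6-joint arm with a two-finger parallel gripper is mounted at the origin on a cart in front of the work surface, level with it; the furniture and walls round the work are solid. World frame = base frame: x ahead of the robot, y to its left, z up, the work surface at z = 0. Lengths are in mm, angles in rad, forces in N, time in s.
With the tool pointing down it reaches from about 350 to 875 mm from the base axis. Payload 4.2 kg.
Tool frame: the origin (TCP) lies midway between the tips of the shut fingers; the grasp point (between the pads) lies 19 mm behind it (arm.tcp_to_grasp is the distance from the TCP to the grasp point, in mm); z points along the fingers, y is the line along which they close (so a half turn about z gives the same grasp; the last joint's range is limited). The gripper opens to 85 mm and grips with 20 to 120 N. Pads are 22 mm wide; open, the fingers measure 114 mm over their backs; the gripper's body (76 mm by 85 mm) begins 54 mm behind the grasp point. The pads swing forward as they close: fully open they stand 13 mm farther back than shut.
Start: joints at [-0.866, 0.385, 0.008, 0, -1.194, -0.259], TCP at [269.499, -563.888, 196.912] pointing down, gripper open.
Joint ranges: [-3.14, 3.14], [-1.21, 2.06], [-1.07, 1.41], [-3.16, 2.05], [-2.99, -0.16], [-3.1, 3.1]. Speed limits (rad/s): [2.79, 2.79, 3.14, 3.14, 3.14, 3.14].

### API

Orientations are given as a unit quaternion [x, y, z, w].
In Python, from bench import arm gives the robot as it stands.
- The arm moves only by the tool arm_command, never from a script. Its argument "rows" is a list of rows, each a list of 2 entries, a list of its own where there are three numbers: the shift along the tool's x, y, z as a fraction of full scale, then the turn, a rotation vector about the tool's x, y, z as a fraction of full scale. In form: [[[x, y, z], [wx, wy, wz]], ...]. A call has 1 to 5 rows; each row is the pose to reach, as a shift and turn from the pose commanded when the call began, along the tool's axes at that moment, turning the shorter way round; what a row does not reach only later rows make up. Full scale, the value 1, is 0.25 m for a shift and 180 degrees for a turn. A row lasts 1/10 s, in which the tool goes at most 50 mm and 8.59 degrees, less where a joint would pass 70% of its speed; a pose out of reach is approached as far as the arm can. A call with a number of a shift or a turn outside -1 to 1 is refused whole. A call with a gripper value outside its range is refused whole. "grip" is the opening, from 0 (shut) to 1 (fully open), set as the call begins (left out, the last holds). The fingers move at their own pace and stop on an object; the grip force is fixed at half the most. Time passes only in rows, so rows that repeat a pose let the fingers close. It gives the time, the measured TCP pose, the force, the opening and the grip force at its end, in the units of the state.
- arm.read_state(): the state, without advancing time (a new reading comes with each control period).
- arm.get_image(name): name is "scene" or "side" or "wrist"; returns (picture, depth): 420x560x3 uint8, blue, green, red; 420x560 float32, mm along the optical axis (not along the pixel's ray), 0 where there is no reading.
- arm.camera_info(name): a dict with "fx", "fy", "cx", "cy" (pixels), "extrinsics" (4x4, takes a point from camera to world coordinates). Camera axes: x right, y down, z forward; pixel columns grow to the right and rows downward; lengths in mm; the calibration is good to about 2 mm. A picture is of the moment at which its call begins: read the wrist's pose just before it. camera_info takes no time and is no camera call; for the wrist camera it gives the pose at the moment of the call.
- arm.job_done(): hands the job in; it is judged then, once.
Trained networks look in the newest picture that a camera, given by its name, has taken for a name from the list of things; names that differ only in an ending like _2 or _b are one class to them, and where a whole thing is asked for, a point or a joint stands for the part that bears it (a point fixed in the world has none). Each returns a list of dicts, best first, with "score" (0 to 1); they miss things now and then, are a little off and sometimes report something else, mostly with a low value. They report only what shows in the picture. A call takes as long as a camera call.
- arm.spot_in(camera, query): "position" ([column, row] in pixels, amid what is visible of it).
The state is a dict: "clock": time; "joints": joint angles; "joint_vel": joint speeds; "joint_efforts": joint torques, N m; "position": TCP position; "ee_rot": TCP orientation; "contact_force": force on the tool from outside, world axes, zero at the start; "wrist_torque": the same for the moment, N m; "gripper_width": finger opening in mm; "grasp_force": force on a finger pad.
Only numpy, scipy, OpenCV 4.12 (cv2) and the standard library are available. Lean on these libraries where they do the work, as an engineer would, in place of code of your own. Each camera call takes 0.05 s, during which the arm holds its last target. There are 200 camera calls.

## Working session

There is one attempt and no reset: what is moved stays moved. The work goes in short steps, Python scripts to look and compute and a tool call to move; the robot and the scene stay as the last step left them, time stands still between calls to the robot, and variables do not carry over. Pictures are saved under pics/ and viewed, at most 10 in all, crops included, and the job is handed in when it is done.

Besides the shell and the picture viewer there is one more tool, called as name(argument=value, ...), one argument or row to a line, values as JSON. arm_command: Moves the arm, as the interface text tells. Shift numbers are shares of 0.25 m and turn numbers shares of 180 degrees, none past 1 either way. Its arguments: {"type":"object","properties":{"rows":{"type":"array","items":{"type":"array"}},"grip":{"type":"number"}},"required":["rows"]}

```bash
ls; mkdir -p pics
cat > h.py <<'E'
import numpy as np, cv2
from bench import arm
def pt(cam,uv,D,r=2,info=None):
    i=info or arm.camera_info(cam); u,v=int(round(uv[0])),int(round(uv[1]))
    d=D[max(v-r,0):v+r+1,max(u-r,0):u+r+1]; d=d[d>0]; z=np.median(d)
    p=np.array([(uv[0]-i['cx'])/i['fx']*z,(uv[1]-i['cy'])/i['fy']*z,z,1])
    return (np.array(i['extrinsics'])@p)[:3].round(1)
E
python3 - <<'E'
from h import *
s=arm.read_state();print(s['ee_rot'],s['position'])
ims=[]
for c in('scene','side'):
    im,D=arm.get_image(c);np.savez(f'{c}.npz',im=im,D=D);ims.append(im)
    i=arm.camera_info(c);print(c,i['fx'],np.array(i['extrinsics']).round(2).tolist())
    for q in('drum','pin1','hub','drive_stand','coupling_half'):
        for r in arm.spot_in(c,q)[:2]:
            print(c,q,r['score'],r['position'],pt(c,r['position'],D))
cv2.imwrite('pics/a.png',ims[0]);cv2.imwrite('pics/b.png',ims[1])
E
```

```text
pics
[-2.20966092e-01  9.75280889e-01  1.04866072e-03 -2.73424723e-04] [ 269.21248777 -563.32446144  195.81336277]
scene 510.17589779224545 [[-0.62, -0.35, 0.7, -182.14], [-0.78, 0.31, -0.54, 220.92], [-0.02, -0.88, -0.47, 599.4], [0.0, 0.0, 0.0, 1.0]]
scene drum 0.7 [187.5, 234.5] [ 506.1 -120.2  161.8]
scene pin1 0.98 [188.8, 235.5] [ 502.7 -120.8  161.1]
scene hub 0.77 [185.7, 234.6] [ 509.5 -118.6  160.7]
scene drive_stand 0.62 [183.2, 254.8] [ 511.7 -110.2  122.3]
scene coupling_half 0.89 [364.9, 248.6] [ 420.9 -479.2   27.6]
scene coupling_half 0.68 [180.4, 255.8] [ 521.  -109.1  116.1]
side 533.1430049111764 [[1.0, 0.0, -0.04, 579.43], [0.04, -0.54, 0.84, -1186.86], [-0.02, -0.84, -0.54, 706.19], [0.0, 0.0, 0.0, 1.0]]
side drum 0.93 [275.4, 174.9] [ 534.5 -246.6  167.5]
side pin1 0.69 [276.5, 174.5] [ 536.7 -245.9  168.1]
side hub 0.55 [271.6, 176.4] [ 526.8 -248.7  165.2]
side drive_stand 0.81 [286.5, 199.7] [ 556.6 -252.5  111.6]
side coupling_half 0.67 [209.0, 316.1] [ 422.5 -504.8   26.7]
```

View pics/a.png

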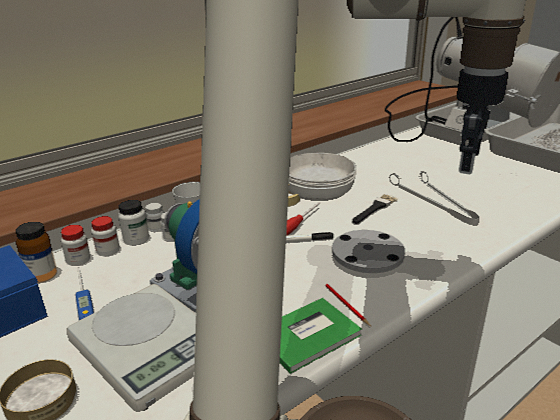

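View pics/b.png

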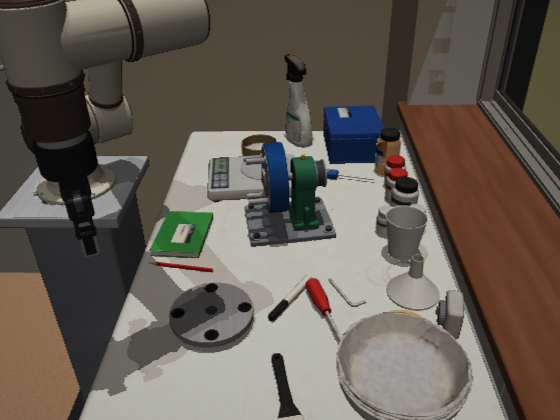

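The scene camera is half blocked by a post, with the drum at about (187,235). The side view shows the drum edge-on at (275,175), its pins facing the robot on the left, and the coupling half at (211,313). Next I'll fit the drum's pose from the blue rim cloud.

Run:
```python
from h import *
from scipy.optimize import least_squares
P=[]
for c,box in(('side',(255,135,295,220)),('scene',(165,185,206,290))):
    f=np.load(c+'.npz');im,D=f['im'],f['D'];i=arm.camera_info(c)
    hsv=cv2.cvtColor(im,cv2.COLOR_BGR2HSV)
    m=(hsv[...,0]>98)&(hsv[...,0]<120)&(hsv[...,1]>140)&(D>0)
    m=cv2.erode(m.astype(np.uint8),np.ones((3,3)))>0
    u0,v0,u1,v1=box;b=np.zeros_like(m);b[v0:v1,u0:u1]=1
    v,u=np.nonzero(m&b);z=D[v,u]
    X=np.c_[(u-i['cx'])/i['fx']*z,(v-i['cy'])/i['fy']*z,z,np.ones(len(u))]@np.array(i['extrinsics']).T
    X=X[:,:3];print(c,len(X),X.min(0).round(),X.max(0).round());P.append(X)
np.savez('cloud.npz',a=P[0],b=P[1])
Q=np.vstack(P)
# cylinder rim: level axis, yaw, z=125, R=76; face points allowed (|x|<=20)
def res(p,Q):
    d=Q-[p[0],p[1],125];c,s=np.cos(p[2]),np.sin(p[2])
    a=d[:,0]*c+d[:,1]*s; t=-d[:,0]*s+d[:,1]*c; r=np.hypot(t,d[:,2])
    q=np.c_[abs(a)-20,r-76]; out=np.hypot(*np.maximum(q,0).T)+np.minimum(q.max(1),0)
    return out
for n,S in(('all',Q),('side',P[0]),('scene',P[1])):
  for y0 in(0,.3,-.3):
    r=least_squares(res,[540,-200,y0],args=(S,),loss='soft_l1',f_scale=2);print(n,r.x.round(3),r.cost/len(S))
i=arm.camera_info('wrist');s=arm.read_state()
from scipy.spatial.transform import Rotation as R
T=np.eye(4);T[:3,:3]=R.from_quat(s['ee_rot']).as_matrix();T[:3,3]=s['position']
print((np.linalg.inv(T)@np.array(i['extrinsics'])).round(3),i['fx'])
```

```text
side 1038 [ 511. -263.   76.] [ 558. -166.  204.]
scene 745 [ 496. -162.   89.] [ 538. -106.  199.]
all [ 5.32285e+02 -1.82450e+02  2.04000e-01] 0.8861411291387767
all [ 5.32285e+02 -1.82450e+02  2.04000e-01] 0.8861411291038177
all [ 5.32285e+02 -1.82450e+02  2.04000e-01] 0.8861411291359066
side [ 5.25531e+02 -1.82953e+02  1.60000e-01] 1.0705307649713516
side [ 5.32746e+02 -1.81728e+02  1.91000e-01] 1.0385780135698164
side [ 5.32746e+02 -1.81728e+02  1.91000e-01] 1.0385780136405065
scene [ 524.28  -184.754   25.328] 0.4669680272409093
scene [ 5.30038e+02 -1.83683e+02  1.74000e-01] 0.45367721568951747
scene [ 5.38473e+02 -1.95211e+02  1.23000e-01] 18.263633958573003
[[ 0.00000e+00 -9.66000e-01 -2.60000e-01  6.53080e+01]
 [ 1.00000e+00  0.00000e+00  1.00000e-03 -1.31300e+00]
 [-1.00000e-03 -2.60000e-01  9.66000e-01 -1.76777e+02]
 [ 0.00000e+00  0.00000e+00  0.00000e+00  1.00000e+00]] 326.2334068176537
```

```bash
cat >> h.py <<'E'
from scipy.spatial.transform import Rotation as R
C=np.array([532,-182,125.]);YAW=.195
def stand(yaw=None):
    return R.from_euler('z',YAW if yaw is None else yaw)
def toolrot(tilt=0,roll=0):
    # tilt: z leans toward +stand x (deg); roll: about stand x (deg)
    t=np.radians(tilt);x=[-np.cos(t),0,-np.sin(t)];z=[np.sin(t),0,-np.cos(t)]
    return stand()*R.from_euler('x',roll,degrees=True)*R.from_matrix(np.c_[x,np.cross(z,x),z])
def cmd(p,rot,p0=None,r0=None):
    "p world mm; prints fractions from (p0,r0), default measured"
    s=arm.read_state()
    p0=s['position'] if p0 is None else p0; r0=R.from_quat(s['ee_rot']) if r0 is None else r0
    d=r0.inv().apply(np.array(p)-p0);w=(r0.inv()*rot).as_rotvec(degrees=True)
    return (d/250).round(3).tolist(),(w/180).round(4).tolist()
def W(v): return C+stand().apply(v)   # drum-frame (unrotated) point to world
E
python3 - <<'E'
from h import *
rot=toolrot(10);p=W([-121,0,42]);print(p)
m=(arm.read_state()['position']+p)/2
print(cmd(m,rot)); print(cmd(p,rot,m,rot))
E
```

```text
[ 413.29323198 -205.44575073  167.        ]
([-0.569, 0.523, 0.06], [0.0069, -0.0552, 0.0796])
([-0.404, 0.648, 0.132], [0.0, 0.0, 0.0])
```

arm_command(
  rows=[
    [[-0.569,0.523,0.06],[0.007,-0.055,0.08]],
    [[-0.569,0.523,0.06],[0.007,-0.055,0.08]],
    [[-0.569,0.523,0.06],[0.007,-0.055,0.08]],
    [[-0.569,0.523,0.06],[0.007,-0.055,0.08]],
    [[-0.569,0.523,0.06],[0.007,-0.055,0.08]],
  ],
  grip=1,
)

```text
clock: 1.1
position: [342.0, -380.4, 182.1]
ee_rot: [-0.099, 0.991, 0.009, 0.087]
contact_force: [-0.3, -0.1, -0.6]
gripper_width: 85.2
grasp_force: 0.0
```

arm_command(
  rows=[
    [[-0.404,0.648,0.132],[0,0,0]],
    [[-0.404,0.648,0.132],[0,0,0]],
    [[-0.404,0.648,0.132],[0,0,0]],
    [[-0.404,0.648,0.132],[0,0,0]],
    [[-0.404,0.648,0.132],[0,0,0]],
  ],
)

```text
clock: 1.6
position: [414.8, -201.8, 166.9]
ee_rot: [-0.1, 0.991, 0.009, 0.087]
contact_force: [-0.1, -0.4, 0.1]
gripper_width: 85.2
grasp_force: 0.0
```

Run:
```python
from h import *
s=arm.read_state();print(s['clock'],s['position'],R.from_quat(s['ee_rot']).as_matrix().round(3).tolist(),s['contact_force'],s['gripper_width'])
i=arm.camera_info('wrist')
im,D=arm.get_image('wrist');cv2.imwrite('pics/c.png',im);np.savez('w1.npz',im=im,D=D,E=i['extrinsics'])
for q in('pin1','hub','drum'):
    for r in arm.spot_in('wrist',q)[:3]:print(q,r['score'],r['position'],pt('wrist',r['position'],D,2,i))
```

```text
1.6 [ 414.77515054 -201.77445777  166.94204345] [[-0.965, -0.2, 0.17], [-0.197, 0.98, 0.035], [-0.173, -0.0, -0.985]] [-0.06980718 -0.35648139  0.07731689] 85.24313559283593
pin1 0.62 [272.7, 310.0] [ 500.6 -190.9  132.6]
hub 0.59 [272.2, 310.6] [ 500.9 -191.2  132.9]
drum 0.91 [271.3, 309.5] [ 500.3 -192.1  132.6]
drum 0.62 [276.3, 283.3] [ 508.6 -186.8   88.7]
```

View pics/c.png

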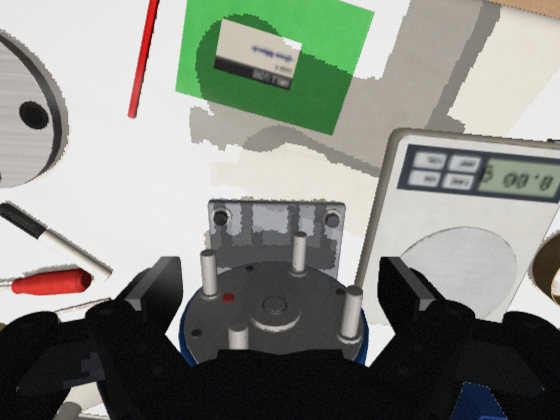

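The wrist view shows the drum's front with the hub at (274,308). The pins are at (208,272), (300,250), (352,313) and (238,340), and the red dot at (228,297) marks the left one as pin 1. Next: pin angles from depth.

```bash
cat > pins.py <<'E'
from h import *
from scipy.optimize import least_squares
def pins(D,E,i):
    v,u=np.mgrid[0:420,0:560];k=D>0;u,v,z=u[k],v[k],D[k]
    X=(np.c_[(u-i['cx'])/i['fx']*z,(v-i['cy'])/i['fy']*z,z,np.ones(len(u))]@np.array(E).T)[:,:3]
    d=stand().inv().apply(X-C)
    r=np.hypot(d[:,1],d[:,2])
    f=d[(abs(d[:,0]+20)<8)&(r<70)&(r>26)]
    A=np.c_[np.ones(len(f)),f[:,1],f[:,2]];c=np.linalg.lstsq(A,f[:,0],rcond=None)[0]
    print('face fit x0, dx/dy, dx/dz',c.round(3),len(f))
    p=d[(d[:,0]<-28)&(d[:,0]>-70)&(r>40)&(r<85)]
    _,lab,cen=cv2.kmeans(p[:,1:].astype(np.float32),4,None,(3,100,.01),10,cv2.KMEANS_PP_CENTERS)
    # joint fit of circle: centre dy,dz and angle th; pin surface at 6.5mm from axes
    def res(q):
        a=q[2]+np.arange(4)*np.pi/2
        ax=np.c_[q[0]-60*np.sin(a),q[1]+60*np.cos(a)]
        return np.linalg.norm(p[:,None,1:]-ax[None],axis=2).min(1)-6.5
    best=min((least_squares(res,[0,0,t],loss='soft_l1') for t in np.radians([-30,0,30,60])),key=lambda r:r.cost)
    print('dy,dz',best.x[:2].round(1),'pin angles',(np.degrees(best.x[2])%90).round(1),best.cost/len(p),len(p));print(cen.round(1).tolist(), p[:,0].min())
E
python3 - <<'E'
from pins import *
f=np.load('w1.npz');pins(f['D'],f['E'],arm.camera_info('wrist'))
E
```

```text
face fit x0, dx/dy, dx/dz [-2.4347e+01  1.6000e-02  3.0000e-03] 9342
dy,dz [-1.4 -0.8] pin angles 21.4 0.4582204412646011 2763
[[-56.29999923706055, -18.299999237060547], [53.400001525878906, 25.399999618530273], [20.100000381469727, -51.900001525878906], [-22.600000381469727, 58.5]] -67.71010281277279
```

```bash
sed -i 's/^C=.*/C=np.array([528.7,-184.,124.5]);YAW=.182/' h.py
cat >> h.py <<'E'
def G(a,h=0,dx=0):
    "TCP (world) to grip pin at angle a deg, raised h"
    a=np.radians(a);return W([-45+dx,-60*np.sin(a),60*np.cos(a)-19+h])
E
python3 - <<'E'
from pins import *
f=np.load('w1.npz');pins(f['D'],f['E'],arm.camera_info('wrist'))
a=21.4;rot=toolrot(0)
s=arm.read_state();u=s['position']+[0,0,110]
print(cmd(u,rot));print(cmd(G(a,105),rot,u,rot));print(cmd(G(a),rot,G(a,105),rot));print(G(a))
E
```

```text
face fit x0, dx/dy, dx/dz [-2.0856e+01  3.0000e-03  3.0000e-03] 9627
dy,dz [-0.6 -0.3] pin angles 21.4 0.44222517179587817 2550
[[-55.5, -17.799999237060547], [54.099998474121094, 25.799999237060547], [20.899999618530273, -51.5], [-22.0, 59.0]] -63.49222550773701
([-0.076, -0.0, -0.433], [0.0002, 0.0554, 0.0035])
([-0.289, -0.084, 0.043], [0.0, 0.0, 0.0])
([0.0, 0.0, 0.42], [0.0, 0.0, 0.0])
[ 488.40572906 -213.67588202  161.36334895]
```

arm_command(
  rows=[
    [[-0.038,0,-0.216],[0,0.028,0.002]],
    [[-0.076,0,-0.433],[0,0.0554,0.0035]],
    [[-0.076,0,-0.433],[0,0.0554,0.0035]],
    [[-0.076,0,-0.433],[0,0.0554,0.0035]],
  ],
  grip=0.6,
)

```text
clock: 2.2
position: [414.6, -206.8, 278.6]
ee_rot: [-0.09, 0.996, -0.0, 0.002]
contact_force: [0.0, -0.6, 0.2]
gripper_width: 51.3
grasp_force: 0.0
```

arm_command(
  rows=[
    [[-0.145,-0.042,0.02],[0,0,0]],
    [[-0.289,-0.084,0.043],[0,0,0]],
    [[-0.289,-0.084,0.043],[0,0,0]],
    [[-0.289,-0.084,0.043],[0,0,0]],
  ],
)

```text
clock: 2.6
position: [487.1, -213.5, 263.3]
ee_rot: [-0.09, 0.996, 0.001, -0.003]
contact_force: [0.1, 0.3, -0.1]
gripper_width: 51.2
grasp_force: 0.0
```

Run:
```python
from h import *
s=arm.read_state();print(s['clock'],s['position'],s['gripper_width'],s['contact_force'],s['wrist_torque'])
print(cmd(G(21.4),toolrot(0)))
im,D=arm.get_image('side');cv2.imwrite('pics/d.png',cv2.resize(im[60:260,180:400],None,fx=2.5,fy=2.5))
```

```text
2.6 [ 487.08644791 -213.51918251  263.34740734] 51.15759598825977 [ 0.12538367  0.32427679 -0.11756711] [-0.01607429  0.02766305 -0.01363412]
([-0.007, -0.003, 0.408], [0.001, -0.0016, -0.0004])
```

View pics/d.png

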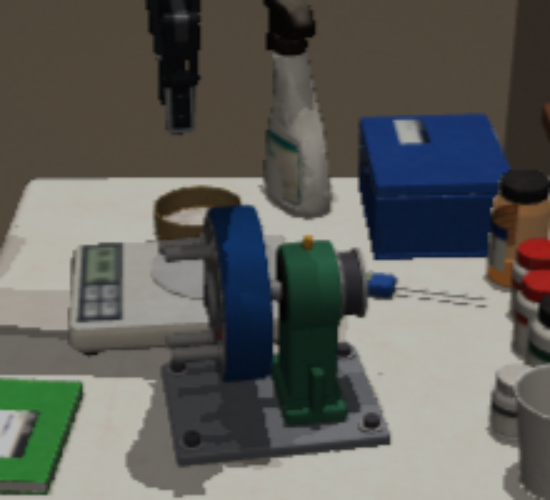

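The gripper hangs above the pins: fingertips at about (180,115) in the crop, upper pin at about (185,245). The line is clear, so I'll descend and pinch.

arm_command(
  rows=[
    [[-0.007,-0.003,0.13],[0,0,0]],
    [[-0.007,-0.003,0.27],[0,0,0]],
    [[-0.007,-0.003,0.408],[0,0,0]],
    [[-0.007,-0.003,0.408],[0,0,0]],
  ],
)

```text
clock: 3.05
position: [485.2, -212.6, 159.7]
ee_rot: [-0.09, 0.996, 0.002, -0.005]
contact_force: [-0.7, 0.6, 0.2]
gripper_width: 51.4
grasp_force: 0.0
```

arm_command(
  rows=[
    [[0,0,0],[0,0,0]],
    [[0,0,0],[0,0,0]],
    [[0,0,0],[0,0,0]],
    [[0,0,0],[0,0,0]],
    [[0,0,0],[0,0,0]],
  ],
  grip=0,
)

```text
clock: 3.55
position: [490.5, -213.2, 164.8]
ee_rot: [-0.091, 0.996, 0.0, 0.001]
contact_force: [-0.7, -1.0, 0.1]
gripper_width: -0.0
grasp_force: 0.0
```

arm_command(
  rows=[
    [[0,0,0],[0,0,0]],
    [[0,0,0],[0,0,0]],
  ],
)

```text
clock: 3.75
position: [490.2, -213.2, 164.0]
ee_rot: [-0.091, 0.996, 0.0, -0.0]
contact_force: [0.9, -0.2, 0.2]
gripper_width: 0.3
grasp_force: 0.0
```

Run:
```python
from h import *
s=arm.read_state();print(s['position'],s['gripper_width'],s['contact_force'],s['wrist_torque'],s['grasp_force'],s['joints'])
d=stand().inv().apply(np.array(s['position'])-C)+[0,0,19];print(d,np.degrees(np.arctan2(-d[1],d[2])))
# table of cumulative shifts (tool y,z fractions) per degree step from a0
for a0,a1,st in((21.4,-50,-2.5),):
    a=np.arange(a0,a1,st);p=60*np.c_[-np.sin(np.radians(a)),-np.cos(np.radians(a))]/250
    for k in range(0,len(a)-1,5):
        print(a[k],[ (p[min(k+j,len(a)-1)]-p[k]).round(4).tolist() for j in range(1,6)])
```

```text
[ 490.21250044 -213.17309269  164.04886571] 0.3082445608345258 [ 0.90804444 -0.21895261  0.2222344 ] [-0.01153827 -0.07776975  0.00185781] 0.0 [-1.07066502e-01  2.59216950e-01 -2.62922187e-01 -8.07982719e-04
 -1.04909172e+00 -1.28037754e+00]
[-43.13206656 -21.72514199  58.54886571] 20.357875458829216
21.4 [[0.0098, -0.0036], [0.0198, -0.0068], [0.0299, -0.0095], [0.0401, -0.0118], [0.0504, -0.0137]]
8.899999999999999 [[0.0104, -0.0014], [0.0208, -0.0023], [0.0313, -0.0028], [0.0417, -0.0028], [0.0522, -0.0024]]
-3.6000000000000014 [[0.0104, 0.0009], [0.0208, 0.0022], [0.0311, 0.004], [0.0414, 0.0063], [0.0515, 0.0089]]
-16.1 [[0.01, 0.0031], [0.0198, 0.0067], [0.0295, 0.0107], [0.039, 0.0151], [0.0483, 0.0199]]
-28.6 [[0.0091, 0.0052], [0.0179, 0.0108], [0.0265, 0.0168], [0.0348, 0.0232], [0.0429, 0.0299]]
-41.1 [[0.0077, 0.0071], [0.0152, 0.0144], [0.0223, 0.0221], [0.0223, 0.0221], [0.0223, 0.0221]]
```

Run:
```python
from h import *
im,D=arm.get_image('side');a=cv2.resize(im[100:240,200:340],(560,560))
w,_=arm.get_image('wrist')
cv2.imwrite('pics/e.png',a)
cv2.imwrite('pics/f.png',w)
```

```text
(no output)
```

View pics/e.png

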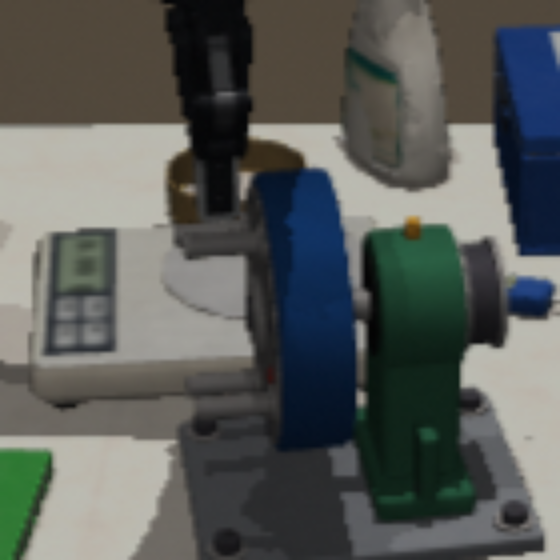

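View pics/f.png

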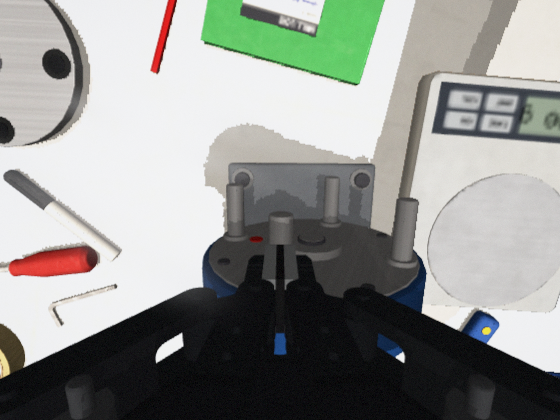

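The wrist view shows the fingers shut at about (280,260) with the pin tip at (281,228) in front of them. In the side crop the fingertips end at about (218,215), right on top of the pin. I'll check heights with the side depth.

Run:
```python
from h import *
i=arm.camera_info('side');im,D=arm.get_image('side')
for v in range(140,166,2):
    print(v,[stand().inv().apply(pt('side',(u,v),D,0)-C).round(0).astype(int).tolist() if D[v,u]>0 else 0 for u in(247,250,254,258,262)])
s=arm.read_state();print(s['position'],s['gripper_width'],s['joints'])
w,Dw=arm.get_image('wrist');iw=arm.camera_info('wrist')
from pins import pins
pins(Dw,iw['extrinsics'],iw)
for u,v in((281,218),(281,228),(281,238),(265,250),(295,250),(265,262),(255,250),(235,190),(405,205)):
    print(u,v,stand().inv().apply(pt('wrist',(u,v),Dw,0,iw)-C).round(1))
```

```text
140 [[-24, 400, -99], [-51, -27, 108], [-43, -34, 111], [-35, -28, 107], [21, 411, -109]]
142 [[-24, 399, -105], [-51, -28, 105], [-43, -34, 107], [-34, -23, 100], [21, 407, -113]]
144 [[-24, 399, -112], [-51, -28, 100], [-44, -39, 104], [-35, -28, 98], [20, 401, -117]]
146 [[-25, 390, -114], [-51, -27, 95], [-43, -31, 96], [-35, -30, 95], [-21, 26, 66]]
148 [[-30, 329, -89], [-52, -31, 92], [-44, -37, 95], [-35, -28, 90], [-21, 28, 60]]
150 [[-31, 326, -94], [-52, -26, 86], [-44, -32, 88], [-35, -24, 83], [-22, 24, 57]]
152 [[-31, 324, -99], [-52, -25, 81], [-44, -35, 85], [-35, -25, 79], [-21, 30, 49]]
154 [[-32, 324, -105], [-52, -23, 75], [-44, -29, 77], [-36, -32, 78], [-22, 27, 46]]
156 [[-52, 55, 30], [-46, 52, 31], [-37, 55, 28], [-28, 56, 27], [-21, 31, 39]]
158 [[-53, 51, 27], [-52, -19, 64], [-44, -23, 65], [-36, -22, 63], [-27, -23, 63]]
160 [[-59, -28, 64], [-53, -25, 62], [-44, -26, 62], [-36, -27, 62], [-27, -22, 58]]
162 [[-59, -27, 59], [-53, -26, 58], [-45, -27, 58], [-37, -32, 59], [-28, -30, 58]]
164 [[-59, -27, 54], [-53, -23, 52], [-25, 200, -71], [-14, 200, -72], [-21, 39, 15]]
[ 490.13029481 -213.16830389  163.89709703] -0.12588549302889646 [-1.07073391e-01  2.59389853e-01 -2.63096832e-01 -8.06232765e-04
 -1.04905288e+00 -1.28038715e+00]
face fit x0, dx/dy, dx/dz [-2.1034e+01  3.0000e-03  7.0000e-03] 7414
dy,dz [-0.6  0. ] pin angles 21.3 1.0150843065131836 3605
[[-55.900001525878906, -17.100000381469727], [-22.100000381469727, 63.70000076293945], [53.5, 26.5], [20.5, -50.900001525878906]] -62.720175294616745
281 218 [-60.9 -22.1  61.5]
281 228 [-55.7 -22.2  61.6]
281 238 [-50.9 -22.2  62.8]
265 250 [-53.6 -29.2  84.8]
295 250 [-25.8 -12.7  17.9]
265 262 [-53.5 -28.7  96.9]
255 250 [-20.8 -39.8   6. ]
235 190 [-58.5 -55.2 -16.4]
405 205 [-58.8  52.2  27.6]
```

The depth says the fingertips are about 34 mm higher than the reported TCP: 74 mm above the shaft against 39.5 mm reported, with a visible gap to the pin. Contact force is zero too. I'll trust the cameras, open the fingers and go about 36 mm lower while watching the force.

arm_command(
  rows=[
    [[0,0,0],[0,0,0]],
    [[0,0,0],[0,0,0]],
    [[0,0,0],[0,0,0]],
    [[0,0,0],[0,0,0]],
  ],
  grip=0.6,
)

```text
clock: 4.35
position: [490.2, -213.2, 163.9]
ee_rot: [-0.091, 0.996, 0.0, -0.0]
contact_force: [0.4, 0.2, 0.1]
gripper_width: 51.2
grasp_force: 0.0
```

arm_command(
  rows=[
    [[0.004,0,0.02],[0,0,0]],
    [[0.004,0,0.04],[0,0,0]],
    [[0.004,0,0.06],[0,0,0]],
    [[0.004,0,0.06],[0,0,0]],
  ],
)

```text
clock: 4.75
position: [488.4, -213.2, 147.8]
ee_rot: [-0.091, 0.996, 0.001, -0.001]
contact_force: [-1.1, 0.3, 0.2]
gripper_width: 51.4
grasp_force: 0.0
```

Run:
```python
from h import *
s=arm.read_state();print(s['position'],s['gripper_width'],s['contact_force'])
i=arm.camera_info('side');im,D=arm.get_image('side')
for v in range(140,172,2):
    print(v,[stand().inv().apply(pt('side',(u,v),D,0)-C).round(0).astype(int).tolist() if D[v,u]>0 else 0 for u in(247,250,254,258)])
```

```text
[ 488.40669842 -213.17427344  147.7854586 ] 51.44755091552672 [-1.10727459  0.27090752  0.17956329]
140 [[-54, 6, 93], 0, [-48, -86, 137], [-40, -83, 135]]
142 [[-54, 6, 88], [-55, -81, 130], [-48, -82, 130], [-38, -57, 117]]
144 [[-54, 8, 83], [-55, -81, 126], [-46, -58, 114], [-38, -63, 116]]
146 [[-55, 5, 79], [-56, -83, 123], [-47, -73, 117], [-40, -74, 117]]
148 [[-55, 4, 75], [-56, -80, 118], [-48, -77, 115], [-40, -80, 116]]
150 [[-55, 9, 68], [-56, -76, 111], [-48, -79, 112], [-41, -79, 111]]
152 [[-55, 6, 65], [-54, -50, 93], [-47, -60, 98], [-39, -62, 98]]
154 [[-31, 328, -107], [-54, -52, 90], [-47, -58, 92], [-39, -59, 92]]
156 [[-52, 55, 30], [-54, -52, 85], [-47, -61, 90], [-39, -62, 89]]
158 [[-53, 51, 27], [-55, -52, 81], [-47, -60, 84], [-39, -61, 84]]
160 [[-59, -25, 63], [-55, -49, 75], [-48, -61, 81], [-39, -60, 79]]
162 [[-59, -27, 59], [-55, -54, 73], [-47, -58, 74], [-39, -58, 73]]
164 [[-59, -27, 55], [-55, -55, 69], [-48, -60, 71], [-40, -57, 69]]
166 [[-43, 192, -70], [-35, 195, -73], [-47, -50, 61], [-15, 192, -73]]
168 [[-44, 182, -71], [-37, 180, -71], [-27, 180, -71], [-16, 185, -75]]
170 [[-46, 169, -69], [-38, 175, -73], [-28, 171, -72], [-18, 166, -70]]
```

arm_command(
  rows=[
    [[-0.006,0,0.03],[0,0,0]],
    [[-0.006,0,0.06],[0,0,0]],
    [[-0.006,0,0.082],[0,0,0]],
    [[-0.006,0,0.082],[0,0,0]],
  ],
)

```text
clock: 5.2
position: [489.8, -212.9, 127.2]
ee_rot: [-0.091, 0.996, 0.001, -0.001]
contact_force: [-0.8, -0.1, 0.5]
gripper_width: 51.0
grasp_force: 0.0
```

arm_command(
  rows=[
    [[0,0,0],[0,0,0]],
    [[0,0,0],[0,0,0]],
    [[0,0,0],[0,0,0]],
    [[0,0,0],[0,0,0]],
    [[0,0,0],[0,0,0]],
  ],
  grip=0,
)

```text
clock: 5.7
position: [490.8, -212.9, 128.9]
ee_rot: [-0.091, 0.996, 0.0, 0.0]
contact_force: [-0.3, 2.3, 3.0]
gripper_width: 10.9
grasp_force: 58.5
```

Run:
```python
from h import *
s=arm.read_state();print(s['clock'],s['position'],s['gripper_width'],s['contact_force'],s['wrist_torque'],s['grasp_force'])
d=stand().inv().apply(np.array(s['position'])-C);print(d)
a=np.arange(21.4,-52,-2.4);p=60*np.c_[-np.sin(np.radians(a)),-np.cos(np.radians(a))]/250
for k in range(0,len(a)-1,3): print(a[k].round(1),[ (p[min(k+j,len(a)-1)]-p[k]).round(4).tolist() for j in range(1,4)])
```

```text
5.7 [ 490.80159294 -212.88844761  128.8829414 ] 10.884697447632147 [-0.31004956  2.28559067  3.03040007] [ 0.67252223  0.21597846 -0.09035461] 58.500205278396606
[-42.50118383 -21.55182212   4.3829414 ]
21.4 [[0.0094, -0.0035], [0.019, -0.0065], [0.0287, -0.0092]]
14.2 [[0.0098, -0.0023], [0.0197, -0.0041], [0.0296, -0.0055]]
7.0 [[0.01, -0.001], [0.02, -0.0016], [0.0301, -0.0018]]
-0.2 [[0.01, 0.0002], [0.0201, 0.0009], [0.0301, 0.002]]
-7.4 [[0.0099, 0.0015], [0.0198, 0.0034], [0.0296, 0.0058]]
-14.6 [[0.0097, 0.0027], [0.0192, 0.0059], [0.0286, 0.0094]]
-21.8 [[0.0093, 0.0039], [0.0183, 0.0082], [0.0272, 0.0129]]
-29.0 [[0.0087, 0.0051], [0.0172, 0.0105], [0.0254, 0.0162]]
-36.2 [[0.008, 0.0061], [0.0157, 0.0125], [0.0232, 0.0193]]
-43.4 [[0.0072, 0.0071], [0.014, 0.0144], [0.0206, 0.022]]
```

arm_command(
  rows=[
    [[0,0.0094,-0.0035],[0,0,0]],
    [[0,0.019,-0.0065],[0,0,0]],
    [[0,0.0287,-0.0092],[0,0,0]],
  ],
)

```text
clock: 6.0
position: [490.0, -208.0, 131.0]
ee_rot: [-0.092, 0.996, -0.001, 0.0]
contact_force: [1.3, -6.6, 0.2]
gripper_width: 11.3
grasp_force: 58.6
```

arm_command(
  rows=[
    [[0,0.0098,-0.0023],[0,0,0]],
    [[0,0.0197,-0.0041],[0,0,0]],
    [[0,0.0296,-0.0055],[0,0,0]],
  ],
)

```text
clock: 6.3
position: [488.8, -201.3, 133.0]
ee_rot: [-0.092, 0.996, -0.002, 0.001]
contact_force: [0.3, -12.0, -2.2]
gripper_width: 11.1
grasp_force: 58.3
```

arm_command(
  rows=[
    [[0,0.01,-0.001],[0,0,0]],
    [[0,0.02,-0.0016],[0,0,0]],
    [[0,0.0301,-0.0018],[0,0,0]],
  ],
)

```text
clock: 6.6
position: [487.6, -194.3, 134.5]
ee_rot: [-0.092, 0.996, -0.002, 0.001]
contact_force: [-0.8, -12.1, 3.1]
gripper_width: 10.8
grasp_force: 58.4
```

Run:
```python
from h import *
s=arm.read_state();print(s['clock'],s['position'],s['gripper_width'],s['contact_force'],s['wrist_torque'],s['grasp_force'])
im,D=arm.get_image('wrist');i=arm.camera_info('wrist')
from pins import pins
pins(D,i['extrinsics'],i)
```

```text
6.6 [ 487.6106997  -194.25575461  134.49401185] 10.786799309635404 [ -0.80138972 -12.10650788   3.07038092] [-3.68169249  0.05266982 -0.13407633] 58.428924679756165
face fit x0, dx/dy, dx/dz [-2.1192e+01  5.0000e-03 -1.0000e-02] 8144
dy,dz [-0.3  0.5] pin angles 2.8 3.3061350500839306 8213
[[-59.0, 1.7999999523162842], [-3.200000047683716, 67.80000305175781], [58.0, 7.699999809265137], [2.5, -55.0]] -62.52765968897777
```

The drum is turning with the grip (pins now at 2.8°). Continuing the stroke.

arm_command(
  rows=[
    [[0,0.01,0.0002],[0,0,0]],
    [[0,0.0201,0.0009],[0,0,0]],
    [[0,0.0301,0.002],[0,0,0]],
  ],
)

```text
clock: 6.95
position: [486.4, -187.1, 135.1]
ee_rot: [-0.092, 0.996, -0.003, 0.001]
contact_force: [-2.1, -11.3, 8.3]
gripper_width: 10.9
grasp_force: 58.6
```

arm_command(
  rows=[
    [[0,0.0099,0.0015],[0,0,0]],
    [[0,0.0198,0.0034],[0,0,0]],
    [[0,0.0296,0.0058],[0,0,0]],
  ],
)

```text
clock: 7.25
position: [485.1, -179.3, 133.8]
ee_rot: [-0.092, 0.996, -0.002, 0.001]
contact_force: [-3.2, -7.5, 10.3]
gripper_width: 10.5
grasp_force: 61.0
```

arm_command(
  rows=[
    [[0,0.0097,0.0027],[0,0,0]],
    [[0,0.0192,0.0059],[0,0,0]],
    [[0,0.0286,0.0094],[0,0,0]],
  ],
)

```text
clock: 7.55
position: [484.1, -172.0, 131.7]
ee_rot: [-0.092, 0.996, -0.002, 0.002]
contact_force: [-2.4, -0.3, 11.8]
gripper_width: 10.7
grasp_force: 61.7
```

arm_command(
  rows=[
    [[0,0.0093,0.0039],[0,0,0]],
    [[0,0.0183,0.0082],[0,0,0]],
    [[0,0.0272,0.0129],[0,0,0]],
  ],
)

```text
clock: 7.85
position: [482.8, -164.8, 128.0]
ee_rot: [-0.092, 0.996, -0.002, 0.002]
contact_force: [-2.5, -5.5, 11.8]
gripper_width: 10.7
grasp_force: 62.4
```

arm_command(
  rows=[
    [[0,0.0087,0.0051],[0,0,0]],
    [[0,0.0172,0.0105],[0,0,0]],
    [[0,0.0254,0.0162],[0,0,0]],
  ],
)

```text
clock: 8.15
position: [481.8, -158.9, 124.0]
ee_rot: [-0.092, 0.996, -0.002, 0.002]
contact_force: [-2.4, -8.0, 11.1]
gripper_width: 10.7
grasp_force: 63.3
```

arm_command(
  rows=[
    [[0,0.008,0.0061],[0,0,0]],
    [[0,0.0157,0.0125],[0,0,0]],
    [[0,0.0232,0.0193],[0,0,0]],
  ],
)

```text
clock: 8.45
position: [480.6, -152.9, 118.3]
ee_rot: [-0.092, 0.996, -0.002, 0.002]
contact_force: [0.2, -3.2, 2.8]
gripper_width: 11.1
grasp_force: 64.4
```

arm_command(
  rows=[
    [[0,0.0072,0.0071],[0,0,0]],
    [[0,0.014,0.0144],[0,0,0]],
    [[0,0.0206,0.022],[0,0,0]],
  ],
)

```text
clock: 8.75
position: [479.7, -147.5, 112.4]
ee_rot: [-0.092, 0.996, -0.001, 0.001]
contact_force: [-0.8, -5.8, 6.6]
gripper_width: 10.9
grasp_force: 65.5
```

Run:
```python
from h import *
s=arm.read_state();print(s['clock'],s['position'],s['gripper_width'],s['contact_force'],s['wrist_torque'],s['grasp_force'])
# table for return +2.4 steps
a=np.arange(-50.6,50,2.4);p=60*np.c_[-np.sin(np.radians(a)),-np.cos(np.radians(a))]/250
for k in range(0,len(a)-1,3): print(a[k].round(1),[ (p[min(k+j,len(a)-1)]-p[k]).round(4).tolist() for j in range(1,4)])
```

```text
8.75 [ 479.65470102 -147.46836748  112.37358491] 10.893017886624095 [-0.77793364 -5.84498246  6.58117381] [-2.15951035 -0.04477173 -0.10471206] 65.52819013595581
-50.6 [[-0.0065, -0.0076], [-0.0134, -0.015], [-0.0206, -0.022]]
-43.4 [[-0.0074, -0.0068], [-0.0152, -0.0132], [-0.0232, -0.0193]]
-36.2 [[-0.0082, -0.0058], [-0.0167, -0.0112], [-0.0254, -0.0162]]
-29.0 [[-0.0089, -0.0047], [-0.018, -0.009], [-0.0272, -0.0129]]
-21.8 [[-0.0094, -0.0035], [-0.019, -0.0067], [-0.0286, -0.0094]]
-14.6 [[-0.0098, -0.0023], [-0.0196, -0.0042], [-0.0296, -0.0058]]
-7.4 [[-0.01, -0.0011], [-0.02, -0.0018], [-0.0301, -0.002]]
-0.2 [[-0.0101, 0.0002], [-0.0201, 0.0008], [-0.0301, 0.0018]]
7.0 [[-0.0099, 0.0014], [-0.0198, 0.0033], [-0.0296, 0.0055]]
14.2 [[-0.0097, 0.0027], [-0.0193, 0.0057], [-0.0287, 0.0092]]
21.4 [[-0.0093, 0.0039], [-0.0184, 0.0081], [-0.0273, 0.0127]]
28.6 [[-0.0087, 0.005], [-0.0172, 0.0104], [-0.0255, 0.0161]]
35.8 [[-0.008, 0.006], [-0.0158, 0.0124], [-0.0233, 0.0191]]
43.0 [[-0.0072, 0.007], [-0.0141, 0.0143], [-0.0141, 0.0143]]
```

```bash
cat > log.py <<'E'
from h import *
import json,sys
s=arm.read_state()
json.dump({k:np.array(s[k]).tolist() for k in('clock','position','ee_rot','contact_force','wrist_torque','grasp_force','gripper_width')},open('log.jsonl','a'));open('log.jsonl','a').write('\n')
E
python3 log.py; cat log.jsonl
```

```text
{"clock": 8.75, "position": [479.6547010201741, -147.4683674773194, 112.37358491041662], "ee_rot": [-0.09175252481030563, 0.9957799766756645, -0.0012450059171156352, 0.001470443135054083], "contact_force": [-0.7779336412515586, -5.844982457325757, 6.581173809763691], "wrist_torque": [-2.1595103460092266, -0.044771726262784015, -0.10471205949527866], "grasp_force": 65.52819013595581, "gripper_width": 10.893017886624095}
```

arm_command(
  rows=[
    [[0,0,0],[0,0,0]],
    [[0,0,0],[0,0,0]],
    [[0,0,0],[0,0,0]],
    [[0,0,0],[0,0,0]],
  ],
  grip=0.6,
)

```text
clock: 9.15
position: [478.0, -145.7, 110.5]
ee_rot: [-0.091, 0.996, 0.001, -0.001]
contact_force: [0.7, -0.3, 0.7]
gripper_width: 51.1
grasp_force: 0.0
```

arm_command(
  rows=[
    [[0,0,-0.13],[0,0,0]],
    [[0,0,-0.28],[0,0,0]],
    [[0,-0.15,-0.31],[0,0,0]],
    [[0,-0.338,-0.31],[0,0,0]],
    [[0,-0.338,-0.31],[0,0,0]],
  ],
)

```text
clock: 9.65
position: [494.3, -232.5, 188.1]
ee_rot: [-0.089, 0.996, -0.0, 0.0]
contact_force: [0.1, 0.7, -0.7]
gripper_width: 51.2
grasp_force: 0.0
```

Run:
```python
from pins import *
s=arm.read_state();print(s['clock'],s['position'],s['gripper_width'],s['contact_force'],s['wrist_torque'])
im,D=arm.get_image('wrist');i=arm.camera_info('wrist');pins(D,i['extrinsics'],i)
d=stand().inv().apply(np.array(s['position'])-C);print(d)
```

```text
9.65 [ 494.34259717 -232.53523744  188.11299235] 51.185408089477484 [ 0.1214137   0.70897769 -0.70302848] [0.09171846 0.0616304  0.01900747]
face fit x0, dx/dy, dx/dz [-2.1689e+01  1.0000e-03  1.0000e-03] 6271
dy,dz [ 1.3 -0.5] pin angles 41.5 0.211714392835428 3330
[[-44.599998474121094, -35.79999923706055], [44.29999923706055, 43.900001525878906], [-38.5, 49.29999923706055], [39.79999923706055, -40.70000076293945]] -63.27504610987481
[-42.57467209 -41.5150298   63.61299235]
```

arm_command(
  rows=[
    [[0,0.012,0.1],[0,0,0]],
    [[0,0.012,0.2],[0,0,0]],
    [[0,0.012,0.282],[0,0,0]],
    [[0,0.012,0.282],[0,0,0]],
  ],
)

```text
clock: 10.1
position: [490.4, -224.5, 114.6]
ee_rot: [-0.092, 0.996, 0.002, -0.004]
contact_force: [-0.9, 0.1, -0.1]
gripper_width: 51.3
grasp_force: 0.0
```

arm_command(
  rows=[
    [[0,0,0],[0,0,0]],
    [[0,0,0],[0,0,0]],
    [[0,0,0],[0,0,0]],
    [[0,0,0],[0,0,0]],
    [[0,0,0],[0,0,0]],
  ],
  grip=0,
)

```text
clock: 10.6
position: [495.1, -227.8, 120.8]
ee_rot: [-0.092, 0.996, -0.002, 0.002]
contact_force: [-1.0, -5.5, 6.2]
gripper_width: 11.1
grasp_force: 58.6
```

```bash
python3 log.py
python3 - <<'E'
from h import *
s=arm.read_state();print(s['clock'],s['position'],s['gripper_width'],s['contact_force'],s['wrist_torque'],s['grasp_force'])
print(stand().inv().apply(np.array(s['position'])-C))
a=np.arange(41,-50,-2.25);p=60*np.c_[-np.sin(np.radians(a)),-np.cos(np.radians(a))]/250
for k in range(0,len(a)-1,4): print(a[k].round(1),[ (p[min(k+j,len(a)-1)]-p[k]).round(4).tolist() for j in range(1,5)])
E
```

```text
10.6 [ 495.09126734 -227.7838337   120.76903949] 11.122183971558549 [-1.01281351 -5.50908769  6.20316948] [-1.40993078  0.14350141 -0.04114587] 58.56761276721954
[-40.97837784 -36.97760881  -3.73096051]
41.0 [[0.0072, -0.006], [0.0147, -0.0118], [0.0224, -0.0173], [0.0303, -0.0224]]
32.0 [[0.0081, -0.0048], [0.0164, -0.0094], [0.0248, -0.0135], [0.0334, -0.0174]]
23.0 [[0.0087, -0.0035], [0.0176, -0.0067], [0.0266, -0.0095], [0.0357, -0.0119]]
14.0 [[0.0092, -0.0021], [0.0184, -0.0038], [0.0278, -0.0052], [0.0371, -0.0062]]
5.0 [[0.0094, -0.0006], [0.0188, -0.0009], [0.0282, -0.0008], [0.0377, -0.0003]]
-4.0 [[0.0094, 0.0008], [0.0187, 0.0021], [0.028, 0.0036], [0.0372, 0.0056]]
-13.0 [[0.0091, 0.0023], [0.0182, 0.005], [0.0271, 0.008], [0.0359, 0.0113]]
-22.0 [[0.0087, 0.0037], [0.0172, 0.0077], [0.0255, 0.0121], [0.0337, 0.0168]]
-31.0 [[0.008, 0.005], [0.0158, 0.0103], [0.0233, 0.016], [0.0307, 0.0219]]
-40.0 [[0.0071, 0.0062], [0.0139, 0.0127], [0.0205, 0.0194], [0.0269, 0.0264]]
```

arm_command(
  rows=[
    [[0,0.0072,-0.006],[0,0,0]],
    [[0,0.0147,-0.0118],[0,0,0]],
    [[0,0.0224,-0.0173],[0,0,0]],
    [[0,0.0303,-0.0224],[0,0,0]],
  ],
)

```text
clock: 11.0
position: [494.0, -221.5, 125.8]
ee_rot: [-0.092, 0.996, -0.003, 0.003]
contact_force: [1.0, -10.8, -0.9]
gripper_width: 10.6
grasp_force: 58.3
```

```bash
python3 log.py
```

arm_command(
  rows=[
    [[0,0.0081,-0.0048],[0,0,0]],
    [[0,0.0164,-0.0094],[0,0,0]],
    [[0,0.0248,-0.0135],[0,0,0]],
    [[0,0.0334,-0.0174],[0,0,0]],
  ],
)

```text
clock: 11.4
position: [492.6, -213.5, 130.9]
ee_rot: [-0.092, 0.996, -0.003, 0.003]
contact_force: [0.8, -9.2, 4.4]
gripper_width: 11.0
grasp_force: 58.4
```

```bash
python3 log.py
```

arm_command(
  rows=[
    [[0,0.0087,-0.0035],[0,0,0]],
    [[0,0.0176,-0.0067],[0,0,0]],
    [[0,0.0266,-0.0095],[0,0,0]],
    [[0,0.0357,-0.0119],[0,0,0]],
  ],
)

```text
clock: 11.8
position: [491.2, -205.1, 134.4]
ee_rot: [-0.092, 0.996, -0.003, 0.003]
contact_force: [0.2, -13.5, 4.8]
gripper_width: 10.9
grasp_force: 58.4
```

```bash
python3 log.py
```

arm_command(
  rows=[
    [[0,0.0092,-0.0021],[0,0,0]],
    [[0,0.0184,-0.0038],[0,0,0]],
    [[0,0.0278,-0.0052],[0,0,0]],
    [[0,0.0371,-0.0062],[0,0,0]],
  ],
)

```text
clock: 12.2
position: [489.6, -196.3, 136.9]
ee_rot: [-0.092, 0.996, -0.004, 0.003]
contact_force: [-0.8, -9.8, 9.9]
gripper_width: 11.3
grasp_force: 58.5
```

```bash
python3 log.py
```

arm_command(
  rows=[
    [[0,0.0094,-0.0006],[0,0,0]],
    [[0,0.0188,-0.0009],[0,0,0]],
    [[0,0.0282,-0.0008],[0,0,0]],
    [[0,0.0377,-0.0003],[0,0,0]],
  ],
)

```text
clock: 12.6
position: [488.0, -187.2, 137.7]
ee_rot: [-0.092, 0.996, -0.004, 0.003]
contact_force: [-2.3, -13.6, 12.6]
gripper_width: 10.5
grasp_force: 58.5
```

```bash
python3 log.py
```

arm_command(
  rows=[
    [[0,0.0094,0.0008],[0,0,0]],
    [[0,0.0187,0.0021],[0,0,0]],
    [[0,0.028,0.0036],[0,0,0]],
    [[0,0.0372,0.0056],[0,0,0]],
  ],
)

```text
clock: 13.0
position: [486.3, -176.8, 136.2]
ee_rot: [-0.092, 0.996, -0.003, 0.004]
contact_force: [-2.3, -8.2, 13.0]
gripper_width: 10.8
grasp_force: 59.3
```

```bash
python3 log.py
```

arm_command(
  rows=[
    [[0,0.0091,0.0023],[0,0,0]],
    [[0,0.0182,0.005],[0,0,0]],
    [[0,0.0271,0.008],[0,0,0]],
    [[0,0.0359,0.0113],[0,0,0]],
  ],
)

```text
clock: 13.4
position: [485.1, -168.0, 133.1]
ee_rot: [-0.092, 0.996, -0.003, 0.004]
contact_force: [-1.6, -8.7, 12.0]
gripper_width: 10.6
grasp_force: 60.8
```

```bash
python3 log.py
```

arm_command(
  rows=[
    [[0,0.0087,0.0037],[0,0,0]],
    [[0,0.0172,0.0077],[0,0,0]],
    [[0,0.0255,0.0121],[0,0,0]],
    [[0,0.0337,0.0168],[0,0,0]],
  ],
)

```text
clock: 13.8
position: [484.0, -159.6, 128.5]
ee_rot: [-0.092, 0.996, -0.003, 0.005]
contact_force: [-0.3, -9.9, 10.0]
gripper_width: 10.7
grasp_force: 61.2
```

```bash
python3 log.py
```

arm_command(
  rows=[
    [[0,0.008,0.005],[0,0,0]],
    [[0,0.0158,0.0103],[0,0,0]],
    [[0,0.0233,0.016],[0,0,0]],
    [[0,0.0307,0.0219],[0,0,0]],
  ],
)

```text
clock: 14.2
position: [483.1, -152.1, 122.8]
ee_rot: [-0.092, 0.996, -0.003, 0.005]
contact_force: [0.7, -10.3, 9.6]
gripper_width: 10.8
grasp_force: 61.4
```

```bash
python3 log.py
python3 - <<'E'
from pins import *
import json
for l in open('log.jsonl'):
    s=json.loads(l);d=stand().inv().apply(np.array(s['position'])-C);f=stand().inv().apply(s['contact_force']);m=stand().inv().apply(s['wrist_torque'])
    print(s['clock'],d.round(1),f.round(1),m.round(2),round(s['grasp_force'],1))
im,D=arm.get_image('wrist');i=arm.camera_info('wrist');pins(D,i['extrinsics'],i)
a=np.arange(-31-9,45,2.25);p=60*np.c_[-np.sin(np.radians(a)),-np.cos(np.radians(a))]/250
for k in range(0,len(a)-1,4): print(a[k].round(1),[ (p[min(k+j,len(a)-1)]-p[k]).round(4).tolist() for j in range(1,5)])
E
```

```text
8.75 [-41.6  44.8 -12.1] [-1.8 -5.6  6.6] [-2.13  0.35 -0.1 ] 65.5
10.6 [-41.  -37.   -3.7] [-2.  -5.2  6.2] [-1.36  0.4  -0.04] 58.6
11.0 [-40.9 -30.6   1.3] [ -1.  -10.8  -0.9] [-3.87  0.11 -0.08] 58.3
11.4 [-40.8 -22.5   6.4] [-0.9 -9.2  4.4] [-3.14  0.38 -0.1 ] 58.4
11.8 [-40.7 -14.    9.9] [ -2.2 -13.3   4.8] [-4.14  0.5  -0.14] 58.4
12.2 [-40.7  -5.1  12.4] [-2.6 -9.5  9.9] [-3.2   0.91 -0.13] 58.5
12.6 [-40.6   4.2  13.2] [ -4.7 -13.   12.6] [-4.19  1.31 -0.12] 58.5
13.0 [-40.4  14.8  11.7] [-3.8 -7.6 13. ] [-2.74  1.15 -0.04] 59.3
13.4 [-40.   23.6   8.6] [-3.1 -8.3 12. ] [-2.83  0.68 -0.02] 60.8
13.8 [-39.5  32.1   4. ] [-2.1 -9.7 10. ] [-3.11  0.43 -0.04] 61.2
14.2 [-39.1  39.6  -1.7] [ -1.2 -10.3   9.6] [-3.47  0.07 -0.05] 61.4
face fit x0, dx/dy, dx/dz [-2.1298e+01 -2.0000e-03 -1.0000e-02] 7978
dy,dz [2.2 6.9] pin angles 55.7 5.365579965304526 10369
[[34.599998474121094, 59.5], [-43.400001525878906, 43.400001525878906], [-38.20000076293945, -40.900001525878906], [44.900001525878906, -34.70000076293945]] -62.592315315913496
-40.0 [[-0.0073, -0.0059], [-0.0149, -0.0115], [-0.0227, -0.0169], [-0.0307, -0.0219]]
-31.0 [[-0.0082, -0.0047], [-0.0165, -0.0091], [-0.025, -0.0131], [-0.0337, -0.0168]]
-22.0 [[-0.0088, -0.0034], [-0.0177, -0.0064], [-0.0268, -0.009], [-0.0359, -0.0113]]
-13.0 [[-0.0092, -0.0019], [-0.0185, -0.0035], [-0.0279, -0.0047], [-0.0372, -0.0056]]
-4.0 [[-0.0094, -0.0005], [-0.0188, -0.0006], [-0.0283, -0.0003], [-0.0377, 0.0003]]
5.0 [[-0.0094, 0.001], [-0.0187, 0.0024], [-0.028, 0.0041], [-0.0371, 0.0062]]
14.0 [[-0.0091, 0.0025], [-0.0181, 0.0053], [-0.027, 0.0084], [-0.0357, 0.0119]]
23.0 [[-0.0086, 0.0039], [-0.017, 0.008], [-0.0253, 0.0126], [-0.0334, 0.0174]]
32.0 [[-0.0079, 0.0052], [-0.0156, 0.0106], [-0.023, 0.0164], [-0.0303, 0.0224]]
41.0 [[-0.007, 0.0063], [-0.007, 0.0063], [-0.007, 0.0063], [-0.007, 0.0063]]
```

arm_command(
  rows=[
    [[0,-0.0073,-0.0059],[0,0,0]],
    [[0,-0.0149,-0.0115],[0,0,0]],
    [[0,-0.0227,-0.0169],[0,0,0]],
    [[0,-0.0307,-0.0219],[0,0,0]],
  ],
)

```text
clock: 14.65
position: [483.3, -154.6, 125.0]
ee_rot: [-0.091, 0.996, 0.002, 0.004]
contact_force: [4.7, 11.3, 2.1]
gripper_width: 10.7
grasp_force: 60.7
```

```bash
python3 log.py
```

arm_command(
  rows=[
    [[0,-0.0082,-0.0047],[0,0,0]],
    [[0,-0.0165,-0.0091],[0,0,0]],
    [[0,-0.025,-0.0131],[0,0,0]],
    [[0,-0.0337,-0.0168],[0,0,0]],
  ],
)

```text
clock: 15.05
position: [483.9, -160.0, 129.1]
ee_rot: [-0.091, 0.996, 0.004, 0.003]
contact_force: [0.8, 20.9, 8.6]
gripper_width: 10.8
grasp_force: 61.1
```

```bash
python3 log.py
```

arm_command(
  rows=[
    [[0,-0.0088,-0.0034],[0,0,0]],
    [[0,-0.0177,-0.0064],[0,0,0]],
    [[0,-0.0268,-0.009],[0,0,0]],
    [[0,-0.0359,-0.0113],[0,0,0]],
  ],
)

```text
clock: 15.45
position: [485.6, -168.2, 134.1]
ee_rot: [-0.092, 0.996, 0.004, 0.003]
contact_force: [-2.6, 23.4, 22.9]
gripper_width: 10.5
grasp_force: 61.1
```

```bash
python3 log.py
```

arm_command(
  rows=[
    [[0,-0.0092,-0.0019],[0,0,0]],
    [[0,-0.0185,-0.0035],[0,0,0]],
    [[0,-0.0279,-0.0047],[0,0,0]],
    [[0,-0.0372,-0.0056],[0,0,0]],
  ],
)

```text
clock: 15.85
position: [487.4, -178.8, 137.0]
ee_rot: [-0.092, 0.996, 0.003, 0.003]
contact_force: [-4.8, 23.8, 26.5]
gripper_width: 11.0
grasp_force: 62.6
```

```bash
python3 log.py
```

arm_command(
  rows=[
    [[0,-0.0094,-0.0005],[0,0,0]],
    [[0,-0.0188,-0.0006],[0,0,0]],
    [[0,-0.0283,-0.0003],[0,0,0]],
    [[0,-0.0377,0.0003],[0,0,0]],
  ],
)

```text
clock: 16.25
position: [489.4, -189.7, 136.9]
ee_rot: [-0.092, 0.996, 0.001, 0.004]
contact_force: [-2.2, 14.7, 22.7]
gripper_width: 10.5
grasp_force: 64.3
```

```bash
python3 log.py
```

arm_command(
  rows=[
    [[0,-0.0094,0.001],[0,0,0]],
    [[0,-0.0187,0.0024],[0,0,0]],
    [[0,-0.028,0.0041],[0,0,0]],
    [[0,-0.0371,0.0062],[0,0,0]],
  ],
)

```text
clock: 16.65
position: [491.1, -198.9, 135.6]
ee_rot: [-0.092, 0.996, 0.001, 0.004]
contact_force: [-3.2, 16.2, 25.9]
gripper_width: 10.8
grasp_force: 65.7
```

```bash
python3 log.py
```

arm_command(
  rows=[
    [[0,-0.0091,0.0025],[0,0,0]],
    [[0,-0.0181,0.0053],[0,0,0]],
    [[0,-0.027,0.0084],[0,0,0]],
    [[0,-0.0357,0.0119],[0,0,0]],
  ],
)

```text
clock: 17.05
position: [492.9, -208.7, 132.1]
ee_rot: [-0.092, 0.996, 0.001, 0.004]
contact_force: [-1.3, 9.4, 18.1]
gripper_width: 10.8
grasp_force: 67.2
```

```bash
python3 log.py
```

arm_command(
  rows=[
    [[0,-0.0086,0.0039],[0,0,0]],
    [[0,-0.017,0.008],[0,0,0]],
    [[0,-0.0253,0.0126],[0,0,0]],
    [[0,-0.0334,0.0174],[0,0,0]],
  ],
)

```text
clock: 17.45
position: [494.3, -217.1, 127.9]
ee_rot: [-0.092, 0.996, 0.0, 0.003]
contact_force: [-2.4, 11.2, 21.8]
gripper_width: 11.0
grasp_force: 68.6
```

```bash
python3 log.py
```

arm_command(
  rows=[
    [[0,-0.0079,0.0052],[0,0,0]],
    [[0,-0.0156,0.0106],[0,0,0]],
    [[0,-0.023,0.0164],[0,0,0]],
    [[0,-0.0303,0.0224],[0,0,0]],
  ],
)

```text
clock: 17.85
position: [495.6, -224.5, 122.4]
ee_rot: [-0.092, 0.996, 0.001, 0.003]
contact_force: [-0.9, 11.6, 13.0]
gripper_width: 10.9
grasp_force: 70.1
```

```bash
python3 log.py
cat > fit.py <<'E'
from h import *
import json
from scipy.optimize import least_squares
L=[json.loads(l) for l in open('log.jsonl')][1:]
rows=[]
for s in L:
    d=stand().inv().apply(np.array(s['position'])-C);f=stand().inv().apply(s['contact_force']);m=stand().inv().apply(s['wrist_torque'])
    rows.append((s['clock'],*d,*f,*m))
A=np.array(rows)
def ang(y): return -np.degrees(np.arcsin(np.clip(y/60,-1,1)))
dy=np.r_[1,np.diff(A[:,2])];sg=np.sign(dy)   # +: drum turning -a
a=ang(A[:,2]);keep=A[:,0]>10.9
A,a,sg=A[keep],a[keep],sg[keep]
def tau(k,zoff):  # moment on drum about shaft (+a sense) , mm->m ; ref = TCP + k up
    y=A[:,2]/1e3;z=A[:,3]/1e3+k
    return -(A[:,7]+ y*A[:,6]-z*A[:,5])
def res(q):
    k,P,Q,fr=q;r=np.radians(a)
    # tool torque + gravity(P cos r + Q sin r) - friction =0 ; drum rotating in -a for sg=+
    return tau(k,0)+P*np.cos(r)+Q*np.sin(r)+sg*fr
if __name__=='__main__':
    for fixed in(0,1):
        if fixed: g=lambda q:res([q[0],q[1],q[2],.4]);x0=[.25,0,0]
        else: g=res;x0=[.25,0,0,.4]
        r=least_squares(g,x0,loss='soft_l1',f_scale=.1);x=r.x
        J=np.linalg.inv(r.jac.T@r.jac)*2*r.cost/(len(a)-len(x))
        # gravity torque of weight at angle b (pos -sin b, cos b): torque +a = W sin b ; b=a+phi
        print('k,P,Q',x.round(3),'sd',np.sqrt(np.diag(J)).round(3),'W',np.hypot(x[1],x[2]).round(3),'phi from pin',np.degrees(np.arctan2(x[1],x[2])).round(1))
    x4=least_squares(res,[.25,0,0,.4],loss='soft_l1',f_scale=.1).x
    for i in range(len(a)): print(A[i,0],a[i].round(1),int(sg[i]),A[i,5:8].round(2),tau(x4[0],0)[i].round(3),res(x4)[i].round(3))
E
python3 fit.py
```

```text
k,P,Q [ 0.336 -0.232 -0.521  0.338] sd [0.027 0.097 0.206 0.323] W 0.57 phi from pin -156.0
k,P,Q [ 0.342 -0.246 -0.497] sd [0.005 0.064 0.157] W 0.554 phi from pin -153.7
11.0 30.6 1 [-10.78  -0.93  -3.87] 0.201 0.074
11.4 22.0 1 [-9.16  4.43 -3.14] 0.101 0.028
11.8 13.5 1 [-13.29   4.76  -4.14] -0.394 -0.403
12.2 4.8 1 [-9.49  9.87 -3.2 ] -0.057 0.007
12.6 -4.0 1 [-13.    12.6   -4.19] -0.411 -0.268
13.0 -14.3 1 [-7.64 12.95 -2.74] -0.115 0.127
13.4 -23.2 1 [-8.27 12.04 -2.83] -0.306 0.024
13.8 -32.3 1 [-9.71  9.99 -3.11] -0.516 -0.096
14.2 -41.3 1 [-10.26   9.61  -3.47] -0.342 0.165
14.65 -38.3 -1 [10.23  2.08  2.95] 0.42 0.223
15.05 -31.9 -1 [20.43  8.6   6.51] 0.188 -0.072
15.45 -22.9 -1 [23.48 22.92  7.47] 0.12 -0.228
15.85 -12.1 -1 [24.3  26.55  7.43] 0.72 0.266
16.25 -1.4 -1 [14.81 22.66  4.57] 0.567 0.01
16.65 7.5 -1 [16.47 25.88  5.42] 0.505 -0.131
17.05 17.2 -1 [ 9.51 18.08  2.93] 0.66 -0.054
17.45 26.0 -1 [11.49 21.85  3.7 ] 0.779 0.004
17.85 34.3 -1 [11.57 12.99  2.78] 1.526 0.703
```

The pinched readings are dirty because of pad friction and forced radial motion. I'll loosen the jaws slightly so one pad pushes the pin with no couple, and stroke both ways again.

arm_command(
  rows=[
    [[0,0,0],[0,0,0]],
    [[0,0,0],[0,0,0]],
    [[0,0,0],[0,0,0]],
  ],
  grip=0.25,
)

```text
clock: 18.15
position: [492.1, -225.8, 117.0]
ee_rot: [-0.091, 0.996, 0.001, -0.001]
contact_force: [-0.7, 0.6, -0.8]
gripper_width: 21.0
grasp_force: 0.0
```

```bash
mv log.jsonl log1.jsonl; python3 log.py;cat log.jsonl
```

```text
{"clock": 18.15, "position": [492.0522870739649, -225.7504473546626, 116.99369992536371], "ee_rot": [-0.0911677766062966, 0.9958343675662932, 0.0008883777854252535, -0.0012488664523016518], "contact_force": [-0.6591194298114558, 0.569150263106889, -0.8109635530957966], "wrist_torque": [-0.006941240144534184, -0.024827918287549947, 0.024686313417393024], "grasp_force": 0.0, "gripper_width": 21.01044050046432}
```

arm_command(
  rows=[
    [[0,0.0072,-0.006],[0,0,0]],
    [[0,0.0147,-0.0118],[0,0,0]],
    [[0,0.0224,-0.0173],[0,0,0]],
    [[0,0.0303,-0.0224],[0,0,0]],
  ],
)

```text
clock: 18.55
position: [491.5, -218.8, 123.3]
ee_rot: [-0.091, 0.996, 0.0, -0.0]
contact_force: [0.0, -1.1, -1.1]
gripper_width: 21.4
grasp_force: 0.9
```

```bash
python3 log.py
```

arm_command(
  rows=[
    [[0,0.0081,-0.0048],[0,0,0]],
    [[0,0.0164,-0.0094],[0,0,0]],
    [[0,0.0248,-0.0135],[0,0,0]],
    [[0,0.0334,-0.0174],[0,0,0]],
  ],
)

```text
clock: 18.95
position: [490.3, -210.8, 128.3]
ee_rot: [-0.091, 0.996, -0.0, 0.0]
contact_force: [-0.7, -4.4, 1.5]
gripper_width: 21.4
grasp_force: 1.9
```

```bash
python3 log.py
```

arm_command(
  rows=[
    [[0,0.0087,-0.0035],[0,0,0]],
    [[0,0.0176,-0.0067],[0,0,0]],
    [[0,0.0266,-0.0095],[0,0,0]],
    [[0,0.0357,-0.0119],[0,0,0]],
  ],
)

```text
clock: 19.35
position: [489.2, -201.5, 131.0]
ee_rot: [-0.091, 0.996, 0.0, 0.001]
contact_force: [0.9, -3.8, 2.7]
gripper_width: 21.7
grasp_force: 2.0
```

```bash
python3 log.py
```

arm_command(
  rows=[
    [[0,0.0092,-0.0021],[0,0,0]],
    [[0,0.0184,-0.0038],[0,0,0]],
    [[0,0.0278,-0.0052],[0,0,0]],
    [[0,0.0371,-0.0062],[0,0,0]],
  ],
)

```text
clock: 19.75
position: [487.1, -192.3, 132.3]
ee_rot: [-0.091, 0.996, 0.0, 0.0]
contact_force: [0.8, -3.3, 2.8]
gripper_width: 21.2
grasp_force: 2.0
```

```bash
python3 log.py
```

arm_command(
  rows=[
    [[0,0.0094,-0.0006],[0,0,0]],
    [[0,0.0188,-0.0009],[0,0,0]],
    [[0,0.0282,-0.0008],[0,0,0]],
    [[0,0.0377,-0.0003],[0,0,0]],
  ],
)

```text
clock: 20.15
position: [485.1, -183.1, 132.3]
ee_rot: [-0.091, 0.996, 0.0, -0.0]
contact_force: [1.3, -4.3, 3.2]
gripper_width: 21.2
grasp_force: 2.2
```

```bash
python3 log.py
```

arm_command(
  rows=[
    [[0,0.0094,0.0008],[0,0,0]],
    [[0,0.0187,0.0021],[0,0,0]],
    [[0,0.028,0.0036],[0,0,0]],
    [[0,0.0372,0.0056],[0,0,0]],
  ],
)

```text
clock: 20.55
position: [483.3, -174.0, 130.9]
ee_rot: [-0.091, 0.996, 0.0, -0.0]
contact_force: [0.1, -4.2, 3.5]
gripper_width: 21.5
grasp_force: 2.4
```

```bash
python3 log.py
```

arm_command(
  rows=[
    [[0,0.0091,0.0023],[0,0,0]],
    [[0,0.0182,0.005],[0,0,0]],
    [[0,0.0271,0.008],[0,0,0]],
    [[0,0.0359,0.0113],[0,0,0]],
  ],
)

```text
clock: 20.95
position: [481.7, -165.2, 128.0]
ee_rot: [-0.091, 0.996, 0.0, -0.0]
contact_force: [1.0, -4.5, 2.9]
gripper_width: 21.5
grasp_force: 2.6
```

```bash
python3 log.py
```

arm_command(
  rows=[
    [[0,0.0087,0.0037],[0,0,0]],
    [[0,0.0172,0.0077],[0,0,0]],
    [[0,0.0255,0.0121],[0,0,0]],
    [[0,0.0337,0.0168],[0,0,0]],
  ],
)

```text
clock: 21.35
position: [480.3, -157.1, 124.0]
ee_rot: [-0.091, 0.996, 0.0, -0.0]
contact_force: [0.1, -6.6, 4.1]
gripper_width: 21.4
grasp_force: 2.9
```

```bash
python3 log.py
```

arm_command(
  rows=[
    [[0,0.008,0.005],[0,0,0]],
    [[0,0.0158,0.0103],[0,0,0]],
    [[0,0.0233,0.016],[0,0,0]],
    [[0,0.0307,0.0219],[0,0,0]],
  ],
)

```text
clock: 21.75
position: [479.1, -149.7, 118.7]
ee_rot: [-0.091, 0.996, -0.0, 0.0]
contact_force: [1.0, -5.7, 4.7]
gripper_width: 21.1
grasp_force: 3.2
```

```bash
python3 log.py
python3 - <<'E'
from h import *
import json
for l in open('log.jsonl'):
    s=json.loads(l);d=stand().inv().apply(np.array(s['position'])-C);f=stand().inv().apply(s['contact_force']);m=stand().inv().apply(s['wrist_torque'])
    print(s['clock'],d.round(1),f.round(1),m.round(2),round(s['gripper_width'],1))
E
```

```text
18.15 [-43.6 -34.4  -7.5] [-0.5  0.7 -0.8] [-0.01 -0.02  0.02] 21.0
18.55 [-42.9 -27.5  -1.2] [-0.2 -1.  -1.1] [-0.52  0.14 -0.04] 21.4
18.95 [-42.6 -19.4   3.8] [-1.5 -4.2  1.5] [-1.07  0.42 -0.02] 21.4
19.35 [-42.1 -10.1   6.5] [ 0.2 -3.9  2.7] [-1.11 -0.04 -0.05] 21.7
19.75 [-42.4  -0.7   7.8] [ 0.2 -3.4  2.8] [-1.21 -0.2   0.01] 21.2
20.15 [-42.8   8.8   7.8] [ 0.5 -4.5  3.2] [-1.27 -0.07  0.02] 21.2
20.55 [-42.9  18.1   6.4] [-0.6 -4.2  3.5] [-1.34 -0.   -0.03] 21.5
20.95 [-42.8  27.    3.5] [ 0.1 -4.6  2.9] [-1.53  0.01 -0.07] 21.5
21.35 [-42.8  35.2  -0.5] [-1.1 -6.5  4.1] [-1.66  0.07 -0.01] 21.4
21.75 [-42.6  42.7  -5.8] [-0.1 -5.8  4.7] [-1.92  0.01  0.02] 21.1
```

Very clean now. The return stroke:

arm_command(
  rows=[
    [[0,-0.0073,-0.0059],[0,0,0]],
    [[0,-0.0149,-0.0115],[0,0,0]],
    [[0,-0.0227,-0.0169],[0,0,0]],
    [[0,-0.0307,-0.0219],[0,0,0]],
  ],
)

```text
clock: 22.15
position: [479.8, -156.7, 123.5]
ee_rot: [-0.091, 0.996, 0.001, -0.001]
contact_force: [0.9, 0.4, -0.3]
gripper_width: 20.8
grasp_force: 0.0
```

```bash
python3 log.py
```

arm_command(
  rows=[
    [[0,-0.0082,-0.0047],[0,0,0]],
    [[0,-0.0165,-0.0091],[0,0,0]],
    [[0,-0.025,-0.0131],[0,0,0]],
    [[0,-0.0337,-0.0168],[0,0,0]],
  ],
)

```text
clock: 22.55
position: [481.0, -162.8, 128.2]
ee_rot: [-0.091, 0.996, 0.003, -0.001]
contact_force: [-4.3, 14.9, 7.3]
gripper_width: 21.5
grasp_force: 7.3
```

```bash
python3 log.py
```

arm_command(
  rows=[
    [[0,-0.0088,-0.0034],[0,0,0]],
    [[0,-0.0177,-0.0064],[0,0,0]],
    [[0,-0.0268,-0.009],[0,0,0]],
    [[0,-0.0359,-0.0113],[0,0,0]],
  ],
)

```text
clock: 22.95
position: [483.2, -171.4, 132.1]
ee_rot: [-0.091, 0.996, 0.002, 0.0]
contact_force: [-4.0, 12.9, 11.0]
gripper_width: 21.3
grasp_force: 6.8
```

```bash
python3 log.py
```

arm_command(
  rows=[
    [[0,-0.0092,-0.0019],[0,0,0]],
    [[0,-0.0185,-0.0035],[0,0,0]],
    [[0,-0.0279,-0.0047],[0,0,0]],
    [[0,-0.0372,-0.0056],[0,0,0]],
  ],
)

```text
clock: 23.35
position: [485.4, -181.0, 133.5]
ee_rot: [-0.091, 0.996, 0.002, 0.001]
contact_force: [-1.7, 10.9, 8.6]
gripper_width: 21.4
grasp_force: 5.8
```

```bash
python3 log.py
```

arm_command(
  rows=[
    [[0,-0.0094,-0.0005],[0,0,0]],
    [[0,-0.0188,-0.0006],[0,0,0]],
    [[0,-0.0283,-0.0003],[0,0,0]],
    [[0,-0.0377,0.0003],[0,0,0]],
  ],
)

```text
clock: 23.75
position: [487.2, -190.5, 133.3]
ee_rot: [-0.091, 0.996, 0.002, 0.001]
contact_force: [-1.6, 10.7, 8.0]
gripper_width: 21.4
grasp_force: 5.3
```

```bash
python3 log.py
```

arm_command(
  rows=[
    [[0,-0.0094,0.001],[0,0,0]],
    [[0,-0.0187,0.0024],[0,0,0]],
    [[0,-0.028,0.0041],[0,0,0]],
    [[0,-0.0371,0.0062],[0,0,0]],
  ],
)

```text
clock: 24.15
position: [488.8, -199.8, 131.7]
ee_rot: [-0.091, 0.996, 0.002, 0.0]
contact_force: [-1.6, 9.2, 8.1]
gripper_width: 21.4
grasp_force: 5.1
```

```bash
python3 log.py
```

arm_command(
  rows=[
    [[0,-0.0091,0.0025],[0,0,0]],
    [[0,-0.0181,0.0053],[0,0,0]],
    [[0,-0.027,0.0084],[0,0,0]],
    [[0,-0.0357,0.0119],[0,0,0]],
  ],
)

```text
clock: 24.55
position: [490.4, -208.6, 128.6]
ee_rot: [-0.091, 0.996, 0.002, 0.0]
contact_force: [-1.8, 9.6, 6.9]
gripper_width: 21.4
grasp_force: 5.0
```

```bash
python3 log.py
```

arm_command(
  rows=[
    [[0,-0.0086,0.0039],[0,0,0]],
    [[0,-0.017,0.008],[0,0,0]],
    [[0,-0.0253,0.0126],[0,0,0]],
    [[0,-0.0334,0.0174],[0,0,0]],
  ],
)

```text
clock: 24.95
position: [491.8, -216.8, 124.2]
ee_rot: [-0.091, 0.996, 0.002, 0.0]
contact_force: [-1.4, 10.1, 7.5]
gripper_width: 21.2
grasp_force: 5.0
```

```bash
python3 log.py
```

arm_command(
  rows=[
    [[0,-0.0079,0.0052],[0,0,0]],
    [[0,-0.0156,0.0106],[0,0,0]],
    [[0,-0.023,0.0164],[0,0,0]],
    [[0,-0.0303,0.0224],[0,0,0]],
  ],
)

```text
clock: 25.35
position: [493.1, -224.2, 118.6]
ee_rot: [-0.091, 0.996, 0.002, 0.0]
contact_force: [-2.4, 8.8, 7.8]
gripper_width: 21.6
grasp_force: 5.0
```

```bash
python3 log.py
cat > fit2.py <<'E'
from h import *
import json
from scipy.optimize import least_squares
L=[json.loads(l) for l in open('log.jsonl')]
A=[]
for s in L:
    d=stand().inv().apply(np.array(s['position'])-C);f=stand().inv().apply(s['contact_force']);m=stand().inv().apply(s['wrist_torque'])
    A.append((s['clock'],d[1],d[2],f[1],f[2],m[0],s['grasp_force'],s['gripper_width']))
A=np.array(A);sg=np.where(A[:,0]<22,1,-1.)
k=(A[:,6]>.5);k[0]=False
A,sg=A[k],sg[k]
yp=A[:,1]+sg*(-A[:,7]/2+6.5)      # pin axis y: pushing pad is on -y side when sg=+
a=-np.arcsin(np.clip(yp/60,-1,1));zp=60*np.cos(a);yc=yp-sg*6.5
tF=-(yc*A[:,4]-zp*A[:,3])/1e3      # torque on drum (about +x), force only
def fit(t,free):
    g=lambda q:t+q[0]*np.cos(a)+q[1]*np.sin(a)+sg*(q[2] if free else .4)
    r=least_squares(g,[0,0,.4][:2+free],loss='soft_l1',f_scale=.05);J=np.linalg.inv(r.jac.T@r.jac)*2*r.cost/(len(a)-2-free)
    x=r.x;print(x.round(3),np.sqrt(np.diag(J)).round(3),'W',np.hypot(x[0],x[1]).round(3),'phi',np.degrees(np.arctan2(x[0],x[1])).round(1));return r
r=fit(tF,0);r=fit(tF,1)
for j in range(len(a)): print(A[j,0],np.degrees(a[j]).round(1),sg[j],A[j,1:7].round(2),tF[j].round(3),r.fun[j].round(3))
E
python3 fit2.py
```

```text
[-0.169 -0.25 ] [0.012 0.032] W 0.302 phi -145.9
[-0.168 -0.256  0.391] [0.012 0.032 0.011] W 0.306 phi -146.7
18.55 31.9 1.0 [-27.46  -1.22  -1.04  -1.07  -0.52   0.93] -0.094 0.02
18.95 23.1 1.0 [-19.36   3.76  -4.24   1.45  -1.07   1.91] -0.19 -0.054
19.35 13.9 1.0 [-10.08   6.53  -3.9    2.74  -1.11   1.97] -0.17 -0.003
19.75 4.6 1.0 [-0.68  7.82 -3.4   2.79 -1.21  2.04] -0.172 0.031
20.15 -4.4 1.0 [ 8.75  7.81 -4.46  3.2  -1.27  2.21] -0.261 -0.018
20.55 -13.3 1.0 [18.05  6.37 -4.19  3.53 -1.34  2.42] -0.27 0.016
20.95 -22.3 1.0 [26.98  3.55 -4.6   2.9  -1.53  2.61] -0.302 0.03
21.35 -31.1 1.0 [35.21 -0.52 -6.52  4.15 -1.66  2.9 ] -0.437 -0.057
21.75 -40.1 1.0 [42.68 -5.8  -5.8   4.67 -1.92  3.24] -0.416 0.011
22.55 -34.2 -1.0 [29.5   3.7  15.44  7.31  4.2   7.25] 0.471 0.085
22.95 -24.4 -1.0 [20.61  7.64 13.43 11.    4.05  6.82] 0.39 -0.049
23.35 -14.4 -1.0 [10.76  8.99 11.04  8.58  3.36  5.81] 0.457 -0.033
23.75 -5.1 -1.0 [ 1.1   8.81 10.84  8.03  3.1   5.34] 0.553 0.017
24.15 3.9 -1.0 [-8.27  7.21  9.38  8.11  2.98  5.11] 0.542 -0.034
24.55 12.6 -1.0 [-17.23   4.13   9.81   6.88   2.83   4.97] 0.62 0.009
24.95 21.0 -1.0 [-25.57  -0.27  10.22   7.54   2.83   4.97] 0.685 0.046
25.35 28.7 -1.0 [-33.11  -5.89   9.09   7.78   2.8    4.95] 0.652 -0.009
```

The fit gives friction 0.39 and W 0.306 N m. The heavy side is at the bottom when pin 1 is at about −33°. I'll push there, then close the jaws on the pin.

arm_command(
  rows=[
    [[0,0.0072,-0.006],[0,0,0]],
    [[0,0.0147,-0.0118],[0,0,0]],
    [[0,0.0224,-0.0173],[0,0,0]],
    [[0,0.0303,-0.0224],[0,0,0]],
  ],
)

```text
clock: 25.75
position: [491.5, -218.7, 123.3]
ee_rot: [-0.091, 0.996, 0.0, -0.0]
contact_force: [0.1, 0.5, -0.1]
gripper_width: 21.2
grasp_force: 0.0
```

arm_command(
  rows=[
    [[0,0.0081,-0.0048],[0,0,0]],
    [[0,0.0164,-0.0094],[0,0,0]],
    [[0,0.0248,-0.0135],[0,0,0]],
    [[0,0.0334,-0.0174],[0,0,0]],
  ],
)

```text
clock: 26.15
position: [490.2, -210.8, 128.1]
ee_rot: [-0.091, 0.996, -0.0, -0.0]
contact_force: [0.4, -3.7, 2.0]
gripper_width: 21.4
grasp_force: 1.6
```

arm_command(
  rows=[
    [[0,0.0087,-0.0035],[0,0,0]],
    [[0,0.0176,-0.0067],[0,0,0]],
    [[0,0.0266,-0.0095],[0,0,0]],
    [[0,0.0357,-0.0119],[0,0,0]],
  ],
)

```text
clock: 26.55
position: [489.1, -201.7, 131.1]
ee_rot: [-0.091, 0.996, 0.0, 0.0]
contact_force: [0.8, -3.1, 2.3]
gripper_width: 21.7
grasp_force: 2.0
```

arm_command(
  rows=[
    [[0,0.0092,-0.0021],[0,0,0]],
    [[0,0.0184,-0.0038],[0,0,0]],
    [[0,0.0278,-0.0052],[0,0,0]],
    [[0,0.0371,-0.0062],[0,0,0]],
  ],
)

```text
clock: 26.95
position: [487.2, -192.3, 132.3]
ee_rot: [-0.091, 0.996, 0.0, 0.0]
contact_force: [0.9, -4.2, 1.8]
gripper_width: 21.6
grasp_force: 2.0
```

arm_command(
  rows=[
    [[0,0.0094,-0.0006],[0,0,0]],
    [[0,0.0188,-0.0009],[0,0,0]],
    [[0,0.0282,-0.0008],[0,0,0]],
    [[0,0.0377,-0.0003],[0,0,0]],
  ],
)

```text
clock: 27.35
position: [485.1, -183.1, 132.3]
ee_rot: [-0.091, 0.996, 0.0, -0.0]
contact_force: [0.9, -4.5, 2.9]
gripper_width: 21.3
grasp_force: 2.2
```

arm_command(
  rows=[
    [[0,0.0094,0.0008],[0,0,0]],
    [[0,0.0187,0.0021],[0,0,0]],
    [[0,0.028,0.0036],[0,0,0]],
    [[0,0.0372,0.0056],[0,0,0]],
  ],
)

```text
clock: 27.75
position: [483.3, -174.0, 130.9]
ee_rot: [-0.091, 0.996, 0.0, -0.0]
contact_force: [0.8, -4.5, 2.6]
gripper_width: 21.4
grasp_force: 2.4
```

arm_command(
  rows=[
    [[0,0.0091,0.0023],[0,0,0]],
    [[0,0.0182,0.005],[0,0,0]],
    [[0,0.0271,0.008],[0,0,0]],
    [[0,0.0359,0.0113],[0,0,0]],
  ],
)

```text
clock: 28.15
position: [481.7, -165.2, 128.1]
ee_rot: [-0.091, 0.996, 0.0, -0.0]
contact_force: [1.0, -5.3, 4.6]
gripper_width: 21.5
grasp_force: 2.7
```

arm_command(
  rows=[
    [[0,0.0104,0.0105],[0,0,0]],
    [[0,0.0208,0.021],[0,0,0]],
    [[0,0.0208,0.021],[0,0,0]],
    [[0,0.0208,0.021],[0,0,0]],
  ],
)

```text
clock: 28.55
position: [480.5, -159.7, 122.3]
ee_rot: [-0.091, 0.996, 0.001, -0.001]
contact_force: [1.8, -2.6, 1.6]
gripper_width: 21.2
grasp_force: 1.6
```

arm_command(
  rows=[
    [[0,0,0],[0,0,0]],
    [[0,0,0],[0,0,0]],
    [[0,0,0],[0,0,0]],
    [[0,0,0],[0,0,0]],
    [[0,0,0],[0,0,0]],
  ],
  grip=0,
)

```text
clock: 29.05
position: [480.4, -160.3, 121.8]
ee_rot: [-0.091, 0.996, 0.001, -0.001]
contact_force: [2.7, -6.8, -2.3]
gripper_width: 11.3
grasp_force: 58.4
```

Run:
```python
from pins import *
s=arm.read_state();print(s['clock'],s['position'],s['gripper_width'],s['contact_force'],s['wrist_torque'],s['grasp_force'])
d=stand().inv().apply(np.array(s['position'])-C);print(d,'a',-np.degrees(np.arcsin(d[1]/60)))
im,D=arm.get_image('wrist');i=arm.camera_info('wrist');pins(D,i['extrinsics'],i);cv2.imwrite('pics/g.png',im)
```

```text
29.05 [ 480.43262096 -160.34526674  121.84792961] 11.273494279663907 [ 2.65394477 -6.8150367  -2.25086017] [-1.63219468 -0.74092348 -0.03491025] 58.35028409957886
[-43.18874547  32.00028984  -2.65207039] a -32.231279832434836
face fit x0, dx/dy, dx/dz [-2.1442e+01 -0.0000e+00 -1.2000e-02] 7132
dy,dz [0.9 7.1] pin angles 64.6 5.573046820703296 11082
[[-49.5, 35.70000076293945], [25.5, 63.099998474121094], [50.0, -26.5], [-30.799999237060547, -46.29999923706055]] -62.51759916983148
```

View pics/g.png

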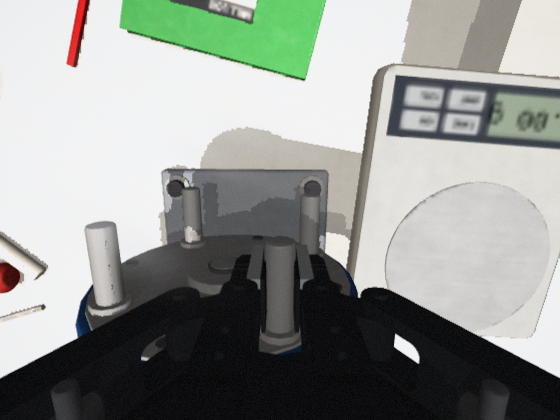

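Pin 1 is held between the pads at (280,290), at an angle of about −32°. The other pins are visible at (105,265), (192,215) and (310,220), and the coupling half and tools are untouched. I'll let it settle briefly and hand in.

arm_command(
  rows=[
    [[0,0,0],[0,0,0]],
    [[0,0,0],[0,0,0]],
    [[0,0,0],[0,0,0]],
    [[0,0,0],[0,0,0]],
    [[0,0,0],[0,0,0]],
  ],
)

```text
clock: 29.6
position: [480.4, -160.3, 121.8]
ee_rot: [-0.091, 0.996, 0.001, -0.001]
contact_force: [2.1, -6.6, -1.8]
gripper_width: 11.3
grasp_force: 58.4
```

Run:
```python
from h import *
s=arm.read_state();print(s['position'],s['contact_force'],s['grasp_force'],max(abs(np.array(s['joint_vel']))))
print(arm.job_done())
```

```text
[ 480.43711663 -160.32559433  121.83371911] [ 2.06812125 -6.59352245 -1.76747579] 58.356285095214844 0.001586936810246591
the job is handed in; nothing more can be done
None
```

I turned the drum about 150° by its pins, felt the heavy side by pushing it both ways, and handed the job in at 29.6 s with the drum at rest, pin 1 gripped at about −32°; by my fit (−33°) the heavy side is straight down to within a few degrees.

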